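Lay out a dosing set in its holders

ROBOT

A 6-joint arm with a two-finger parallel gripper is mounted at the origin on a cart in front of the work surface, level with it; the furniture and walls round the work are solid. World frame = base frame: x ahead of the robot, y to its left, z up, the work surface at z = 0. Lengths are in m, angles in degrees, forces in N, time in s.
With the tool pointing down it reaches from about 0.375 to 0.9 m from the base axis. Payload 3.1 kg.
Tool frame: the origin (TCP) lies on the centre line of the jaws, within the pads' length; the fingertips stand 8 mm ahead of it and the grasp point (between the pads) lies 11 mm behind it; z points along the fingers, y is the line along which they close (so a half turn about z gives the same grasp; the last joint's range is limited). The gripper opens to 87 mm and grips with 3 to 60 N. Pads are 19 mm wide; open, the fingers measure 117 mm over their backs; the gripper's body (75 mm by 190 mm) begins 51 mm behind the grasp point.
Start: joints at [61.163, 30.224, 82.088, -0, 67.689, -10.227], TCP at [0.199, 0.592, 0.193] pointing down, gripper open.
Joint ranges: [-176.69, 176.69], [-43.24, 126.21], [12.49, 139.97], [-82, 262], [0, 151.66], [-163.58, 163.58]. Speed limits (degrees/s): [159.86, 159.86, 180, 180, 180, 180].

INTERFACE

Orientations are given as a 3x3 rotation matrix whose columns are the frame's x, y, z axes.
In Python, from rig import * gives the robot as it stands.
- The arm moves only by the tool step_arm, never from a script. Its argument "targets" is a list of rows, each a list of 5 numbers: the opening, from -1 (shut) to 1 (fully open), then the shift along the world's x, y, z normalised to -1 to 1, where 1 is 0.25 m, then the turn about the world's z normalised to -1 to 1, where 1 is 180 degrees. In form: [[fingers, x, y, z, turn], ...]. A call has 1 to 20 rows; each row is the pose to reach, as a shift and turn from the pose commanded when the call began, turning the shorter way round; what a row does not reach only later rows make up. A row lasts 1/10 s, in which the tool goes at most 50 mm and 8.59 degrees, less where a joint would pass 70% of its speed; a pose out of reach is approached as far as the arm can. A call with a number of a shift or a turn outside -1 to 1 is refused whole. A call with a gripper value outside its range is refused whole. The fingers move at their own pace and stop on an object; the grip force is fixed at half the most. Time passes only in rows, so rows that repeat a pose let the fingers close. It gives the time, the measured TCP pose, the force, the opening and the grip force at its end, in the units of the state.
- read_state(): the state, without advancing time (a new reading comes with each control period).
- capture(name): name is "scene" or "side" or "wrist"; returns a dict with "color" (420x560x3 uint8, red, green, blue), "mtx" (3x3 intrinsics, pixels), "k1" (the pictures are not rectified: a ray, as slopes to the right and down, at radius r is drawn at 1 + k1 r^2 times it, then the intrinsics apply), "pose" (4x4, takes a point from camera to world coordinates). Camera axes: x right, y down, z forward; pixel columns grow to the right and rows downward; lengths in m; the calibration is good to about 2 mm. A picture is of the moment at which its call begins. There is no depth.
- hand_in(): hands the job in; it is judged then, once.
The state is a dict: "time_s": time; "joint_positions": joint angles; "qvel": joint speeds; "tau": joint torques, N m; "position": TCP position; "tcp_rot": TCP orientation; "force": force on the tool from outside, world axes, zero at the start; "moment": the same for the moment, N m; "opening": opening from 0.0 (shut) to 1.0 (fully open); "grasp_force": force on a finger pad.
Only numpy, scipy, OpenCV 4.12 (cv2) and the standard library are available. Lean on these libraries where they do the work, as an engineer would, in place of code of your own. Each camera call takes 0.05 s, during which the arm holds its last target. There are 200 camera calls.

TASK

Set out the dosing set: put the small vial, the larger vial and the white bottle upright in the round wells that match their sizes (smallest thing in the smallest well, widest in the widest), and lay the blood tube flat in the long cradle. Set each one down fully seated on the floor of its holder, gently rather than dropped, and leave the tin and the notebook where they are.

Things in the scene. Friction and masses are not known exactly. Their poses are not given: they have to be found in the camera images.
- small_vial: the smaller of the two loose glass vials, standing upright, body 28 mm across, straight up to 50 mm, 61 mm tall with its cap, about 40 g. Origin: centre of its underside; z up its axis. It belongs in holder_small
- medium_vial: the larger of the two loose glass vials, standing upright, body 36 mm across, straight up to about 50 mm, shoulder to 64 mm, 78 mm tall with its cap, about 80 g. Origin: centre of its underside; z up its axis. It belongs in holder_medium
- bottle: the loose white plastic infusion bottle standing alone on the open worktop, with a paper slip taped on; body 44 mm across (the slip stands out a few mm and is only paper, not felt by the fingers), straight from the foot to about 65 mm, then narrowing to a neck, 111 mm tall, about 120 g. Origin: on its underside, within 2 mm of the centre; z up its axis. It belongs in holder_large
- blood_tube: loose capped blood tube lying flat, 100 mm long, 16 mm wide and 16 mm high, about 12 g; does not roll. Origin: middle of its length on its underside; y runs along the tube, z up. It belongs in holder_long, either way round
- holder_small: white plastic block, fixed to the worktop, 12 mm high, 64 x 64 mm, with one round well 40 mm across and 8 mm deep with a thin dark liner in its middle (well floor 4 mm above the worktop; rim at 12 mm). Of the three blocks with round wells it has the smallest well. Origin: centre of its underside, on the worktop; z up, x and y along its sides.
- holder_medium: white plastic block, fixed to the worktop, 12 mm high, 74 x 74 mm, with one round well 50 mm across and 8 mm deep with a thin dark liner in its middle (well floor 4 mm above the worktop; rim at 12 mm). Of the three blocks with round wells it has the middle-sized well. Origin: centre of its underside, on the worktop; z up, x and y along its sides.
- holder_large: white plastic block, fixed to the worktop, 12 mm high, 84 x 84 mm, with one round well 60 mm across and 8 mm deep with a thin dark liner in its middle (well floor 4 mm above the worktop; rim at 12 mm). Of the three blocks with round wells it has the widest well. Origin: centre of its underside, on the worktop; z up, x and y along its sides.
- holder_long: white plastic cradle, fixed to the worktop, 52 x 138 mm, a 4 mm floor slab with low walls up to 12 mm that leave a straight trough 28 mm wide and 114 mm long, floor lined dark. The side walls (12 mm thick) stand only at the ends of the trough; the middle 60 mm of both sides is open down to the slab for fingers. Origin: centre of its underside, on the worktop; y along the trough, z up
- swab_tin: bystander: closed red round tin, 107 x 93 mm, 87 mm tall, at the back of the work area. Origin: centre of its underside
- notebook: bystander: closed notebook lying flat, 148 x 109 mm, 14 mm thick, at the far right of the work area. Origin: centre of its underside

How it is judged:
By the outcome, as a careful person would: the job done as asked, in the order asked, and still so for the second after the job is handed in, with the robot touching nothing.
It also fails if it takes over 109 s, if anything falls off the work surface, if the arm or the gripper's body presses on something with over 40 N, if the wrist force passes 120 N, or if a joint passes its speed limit or range.

## Working session

There is one attempt and no reset: what is moved stays moved. The work goes in short steps, Python scripts to look and compute and a tool call to move; the robot and the scene stay as the last step left them, time stands still between calls to the robot, and variables do not carry over. Pictures are saved under pics/ and viewed, at most 14 in all, crops included, and the job is handed in when it is done.

Besides the shell and the picture viewer there is one more tool, called as name(argument=value, ...) on one line, values as JSON. step_arm: Moves the arm, as the interface text tells. Scaled input: -1 to 1 covers 0.25 m each way for a shift and 180 degrees each way for a turn. Its arguments: {"type":"object","properties":{"targets":{"type":"array","items":{"type":"array","items":{"type":"number"}}}},"required":["targets"]}

```bash
mkdir -p pics; ls; cat > h.py <<'E'
from rig import *
import numpy as np, cv2, pickle, os
def grab(n):
    c=capture(n); pickle.dump(c,open(f'pics/{n}.pkl','wb')); return c
def load(n): return pickle.load(open(f'pics/{n}.pkl','rb'))
def save(c,f,box=None,s=1):
    im=c['color'][:,:,::-1]
    if box: im=im[box[1]:box[3],box[0]:box[2]]
    cv2.imwrite(f,cv2.resize(im,None,fx=s,fy=s,interpolation=cv2.INTER_CUBIC))
def D(c): return np.array([c['k1'],0,0,0,0],float)
def ray(c,u,v):
    p=cv2.undistortPoints(np.array([[[u,v]]],float),c['mtx'],D(c))[0,0]
    T=np.array(c['pose']); d=T[:3,:3]@np.array([p[0],p[1],1]); return T[:3,3],d
def px(c,u,v,z=0.):
    o,d=ray(c,u,v); return o+d*(z-o[2])/d[2]
def proj(c,P):
    T=np.linalg.inv(np.array(c['pose'])); r,_=cv2.Rodrigues(T[:3,:3])
    return cv2.projectPoints(np.array(P,float).reshape(-1,1,3),r,T[:3,3],np.array(c['mtx'],float),D(c))[0][:,0]
E
python3 - <<'E'
from h import *
for n in ['scene','side','wrist']:
    c=grab(n); save(c,f'pics/{n}1.png',s=1.4 if n!='wrist' else 1); print(n,c['k1'],np.round(c['pose'],3).tolist())
print(read_state())
E
```

```text
pics
scene 0.019648765399515336 [[0.597, -0.567, 0.568, -0.155], [-0.802, -0.424, 0.42, -0.66], [0.003, -0.706, -0.708, 0.978], [0.0, 0.0, 0.0, 1.0]]
side -0.08582067335216986 [[-0.873, -0.327, 0.361, 0.135], [-0.487, 0.586, -0.648, 0.706], [0.001, -0.741, -0.671, 0.883], [0.0, 0.0, 0.0, 1.0]]
wrist -0.061724383795734854 [[0.32, 0.91, 0.263, 0.126], [0.948, -0.307, -0.09, 0.616], [-0.001, 0.278, -0.961, 0.384], [0.0, 0.0, 0.0, 1.0]]
{'time_s': 0.15, 'joint_positions': array([ 6.11626492e+01,  3.02690569e+01,  8.21383262e+01, -5.38086902e-04,
        6.76890206e+01, -1.02264204e+01]), 'qvel': array([ 0.0009741 , -0.21067015, -0.13125029,  0.01678631, -0.02327801,
       -0.00312882]), 'tau': array([ 6.34518801e-04, -4.40428054e+01, -1.76841027e+01,  6.33780286e-02,
        5.52520354e-02, -1.11400861e-04]), 'position': array([0.19913453, 0.59179501, 0.19187817]), 'tcp_rot': array([[-9.47708568e-01,  3.19136059e-01, -8.03929853e-04],
       [ 3.19136939e-01,  9.47707460e-01, -1.47810096e-03],
       [ 2.90175005e-04, -1.65737265e-03, -9.99998584e-01]]), 'force': array([-1.02281174, -0.38332524, -0.24375956]), 'moment': array([ 0.03830041,  0.01278095, -0.01075177]), 'grasp_force': 0.0, 'opening': 1.001386518759223}
```

View pics/scene1.png

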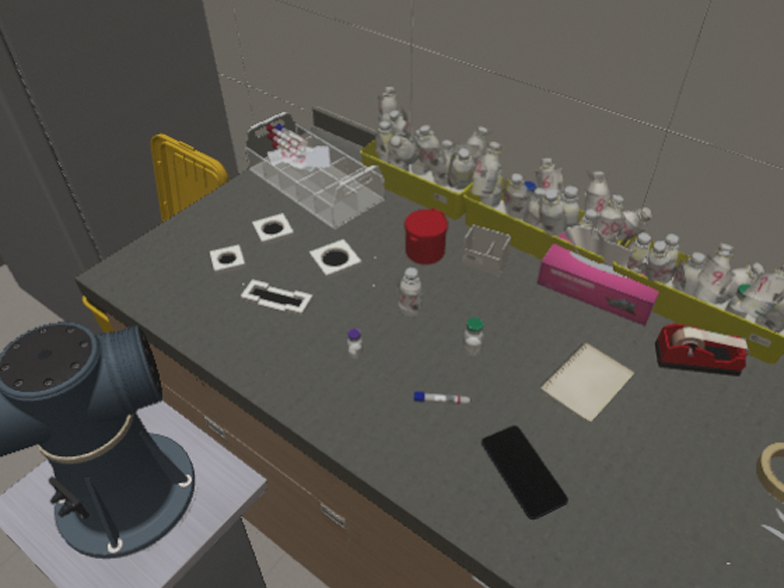

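View pics/side1.png

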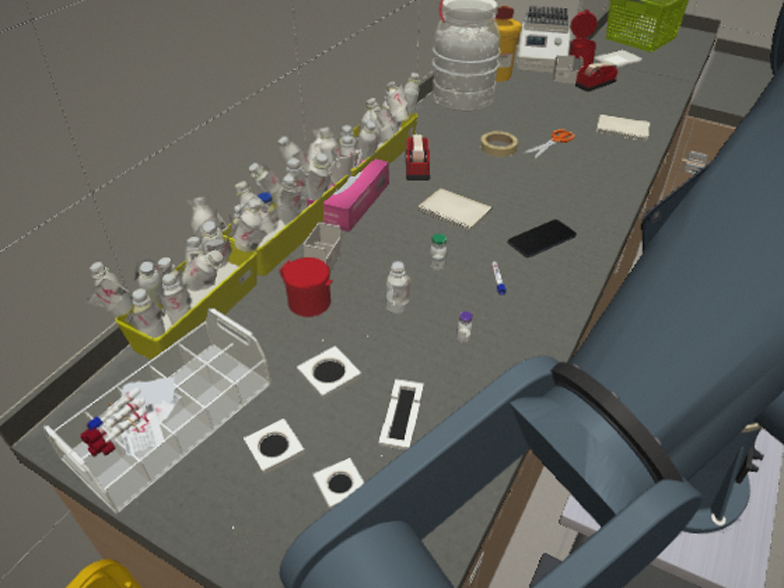

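View pics/wrist1.png

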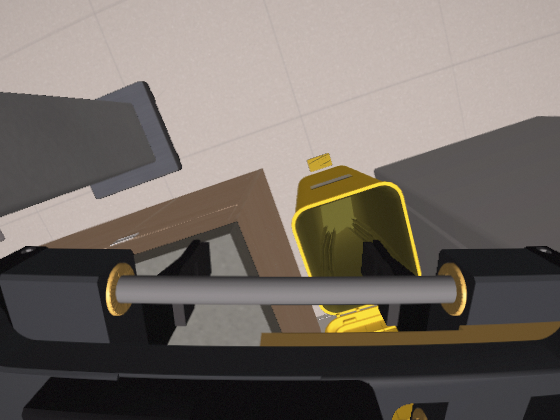

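The scene and side views (shown at 1.4x) show all four loose items and all four holders. In the scene view: small vial (355,342), medium vial (474,335), bottle (410,292), tube (442,398). Next I'll enlarge both views to read positions.

```bash
python3 - <<'E'
from h import *
c=load('scene'); save(c,'pics/sa.png',(145,145,275,225),6); save(c,'pics/sb.png',(235,180,365,295),5)
c=load('side'); save(c,'pics/da.png',(165,240,305,360),5); save(c,'pics/db.png',(265,160,375,250),6)
E
```

```text
(no output)
```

View pics/sa.png

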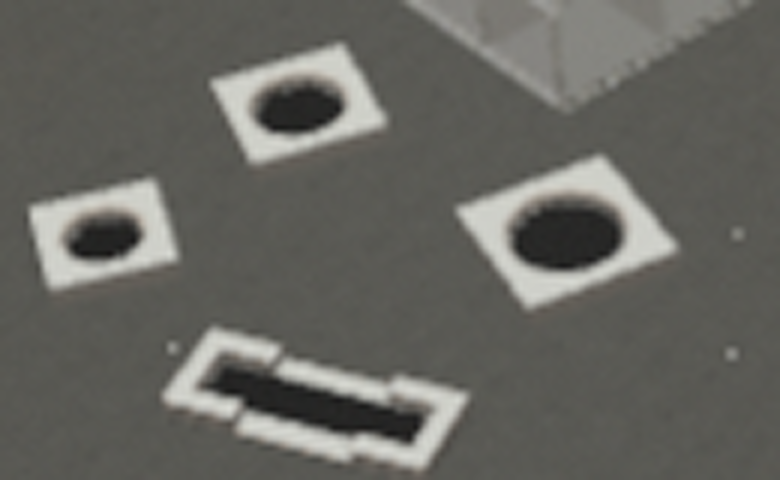

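View pics/sb.png

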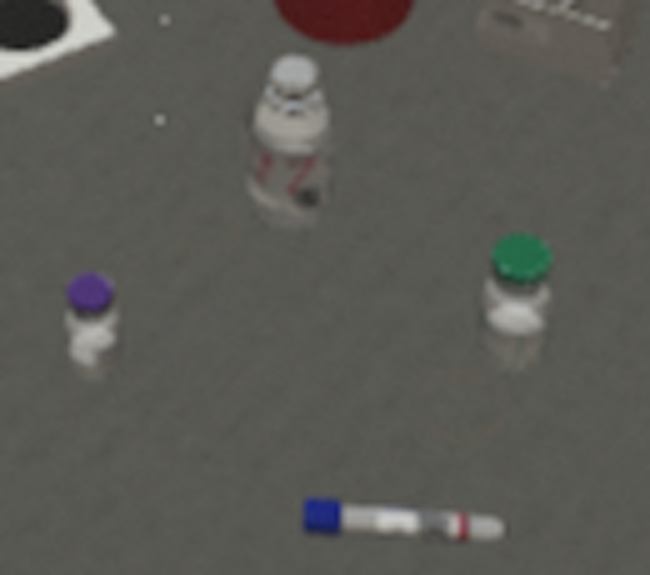

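View pics/da.png

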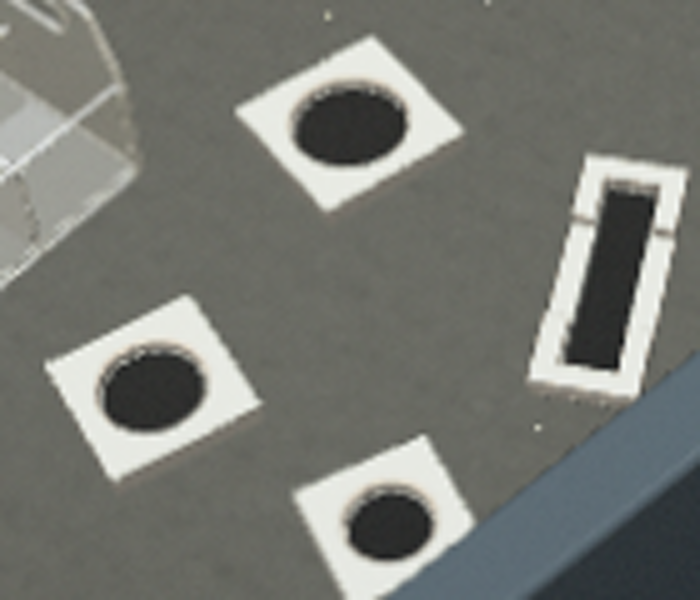

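View pics/db.png

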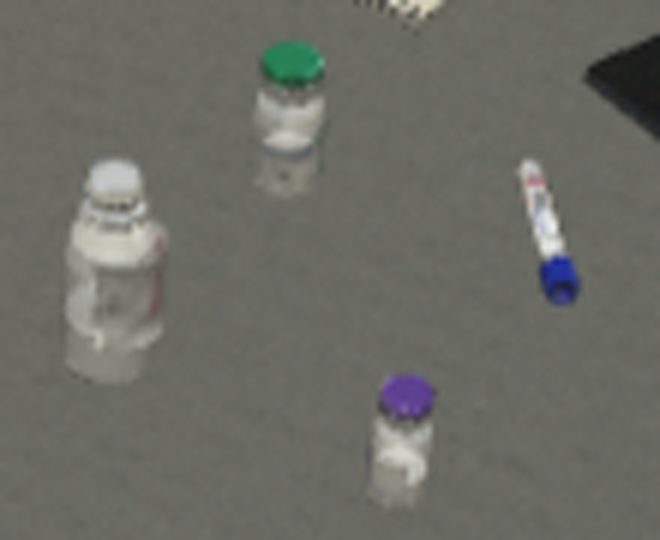

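The crops give clear cap tops for the vials and bottle, both tube ends, and the block corners. I'll triangulate these and check them against the known sizes.

```bash
python3 - <<'E'
from h import *
S=load('scene');d=load('side')
def o(p,s,x0,y0): return ((p[0]+.5)/s-.5+x0,(p[1]+.5)/s-.5+y0)
sb=lambda p:o(p,5,235,180); db=lambda p:o(p,6,265,160); sa=lambda p:o(p,6,145,145); da=lambda p:o(p,5,165,240)
def tri(a,b):
    o1,d1=ray(S,*a);o2,d2=ray(d,*b)
    A=np.c_[d1,-d2];t=np.linalg.lstsq(A,o2-o1,rcond=None)[0];return (o1+t[0]*d1+o2+t[1]*d2)/2,np.linalg.norm(o1+t[0]*d1-o2-t[1]*d2)
for n,a,b,z in [('small',(91,288),(408,391),.061),('med',(522,255),(293,60),.078),('bottle',(295,70),(115,176),.111),('tubecap',(304,515),(562,295),.008),('tubeend',(503,528),(528,162),.008)]:
    a,b=sb(a),db(b);p,e=tri(a,b);print(n,px(S,*a,z).round(4),px(d,*b,z).round(4),'tri',p.round(4),round(e,4))
H={'small':([(30,207),(155,178),(178,257),(50,289)],[(294,494),(426,436),(476,522),(345,602)]),
'medium':([(212,82),(342,42),(387,121),(255,164)],[(190,295),(261,403),(118,481),(45,367)]),
'large':([(457,210),(603,154),(679,247),(530,307)],[(236,112),(373,36),(464,130),(330,212)]),
'long':([(213,325),(468,392),(425,468),(163,398)],[(587,154),(688,170),(635,398),(530,380)])}
for n,(a,b) in H.items():
  for c,f,q in ((S,sa,a),(d,da,b)):
    P=np.array([px(c,*f(p),.012)[:2] for p in q]);e=np.roll(P,-1,0)-P
    print(n,P.mean(0).round(4),np.linalg.norm(e,axis=1).round(3),np.degrees(np.arctan2(e[:,1],e[:,0])).round(1))
E
```

```text
small [ 0.4379 -0.1097  0.061 ] [ 0.4369 -0.1086  0.061 ] tri [ 0.4376 -0.1094  0.0605] 0.001
med [ 0.5764 -0.2821  0.078 ] [ 0.577  -0.2785  0.078 ] tri [ 0.5782 -0.2812  0.0757] 0.0
bottle [ 0.5895 -0.1281  0.111 ] [ 0.5902 -0.122   0.111 ] tri [ 0.5925 -0.1259  0.1074] 0.0002
tubecap [ 0.4199 -0.2591  0.008 ] [ 0.4191 -0.2585  0.008 ] tri [ 0.4196 -0.259   0.0078] 0.0008
tubeend [ 0.4728 -0.343   0.008 ] [ 0.4727 -0.3452  0.008 ] tri [ 0.472  -0.3434  0.0094] 0.0002
small [0.472  0.2787] [0.064 0.064 0.064 0.065] [ -32.5 -123.2  148.4   56.8]
small [0.4738 0.2768] [0.064 0.05  0.067 0.059] [-122.6  147.7   64.9  -34.3]
medium [0.6051 0.2728] [0.074 0.074 0.073 0.074] [ -25.4 -117.5  155.1   62.9]
medium [0.6023 0.273 ] [0.072 0.072 0.074 0.075] [ 152.5   64.2  -25.6 -116.9]
large [0.6144 0.0935] [0.084 0.083 0.084 0.083] [ -21.8 -112.4  158.3   67.7]
large [0.612  0.0944] [0.085 0.082 0.083 0.084] [-112.   156.9   69.1  -21.5]
long [0.453  0.1118] [0.137 0.052 0.137 0.052] [ -72.8 -160.3  107.4   19.2]
long [0.4515 0.113 ] [0.051 0.138 0.049 0.138] [-162.6  107.2   17.6  -71.8]
```

```bash
python3 - <<'E'
from h import *
S=load('scene')
for n,u,v in [('rack near',565/6+145,110/6+145),('rack left',250/1.4,180/1.4),('rack right',383/1.4,195/1.4),('tin base',425/1.4,262/1.4),('basket',463/1.4,262/1.4)]: print(n,px(S,u,v,0)[:2].round(3))
E
```

```text
rack near [0.694 0.163]
rack left [0.71  0.455]
rack right [0.861 0.153]
tin base [ 0.726 -0.068]
basket [ 0.776 -0.134]
```

step_arm(targets=[[1,0.2,-0.2,0,0],[1,0.4,-0.4,0,0],[1,0.6,-0.6,0,0],[1,0.8,-0.8,0,0],[1,0.8,-1,0,0],[1,0.8,-1,0,0]])

```text
time_s: 0.75
position: [0.3893, 0.3612, 0.1924]
tcp_rot: [[-0.948, 0.319, 0.0], [0.319, 0.948, -0.0], [-0.0, -0.0, -1.0]]
force: [1.9, 0.4, -0.2]
opening: 0.998
grasp_force: 0.0
```

step_arm(targets=[[1,0.05,-0.2,0,0.04],[1,0.1,-0.4,0,0.08],[1,0.15,-0.6,0,0.103],[1,0.15,-0.8,0,0.103],[1,0.15,-1,0,0.103],[1,0.15,-1,0,0.103]])

```text
time_s: 1.35
position: [0.4258, 0.1085, 0.1925]
tcp_rot: [[-1.0, 0.008, -0.001], [0.008, 1.0, -0.002], [0.001, -0.002, -1.0]]
force: [-0.1, 1.0, -1.1]
opening: 0.997
grasp_force: 0.0
```

step_arm(targets=[[1,0,-0.2,0,0],[1,0,-0.4,0,0],[1,0,-0.6,0,0],[1,0,-0.8,0,0],[1,0,-0.8,-0.1,0],[1,0,-0.8,-0.2,0],[1,0,-0.8,-0.2,0],[1,0,-0.8,-0.2,0],[1,0,-0.8,-0.2,0]])

```text
time_s: 2.25
position: [0.4268, -0.0868, 0.1436]
tcp_rot: [[-1.0, -0.0, 0.002], [-0.0, 1.0, -0.001], [-0.002, -0.001, -1.0]]
force: [-0.5, -0.1, 0.0]
opening: 1.004
grasp_force: 0.0
```

```bash
python3 - <<'E'
from h import *
c=grab('wrist'); save(c,'pics/w2.png'); s=read_state(); print(s['position'],proj(c,[[.4373,-.109,0],[.4373,-.109,.061],[.59,-.125,.111]]).round(0).tolist())
E
```

```text
[ 0.4268367  -0.08684499  0.14368352] [[266.0, 200.0], [262.0, 217.0], [245.0, 389.0]]
```

View pics/w2.png

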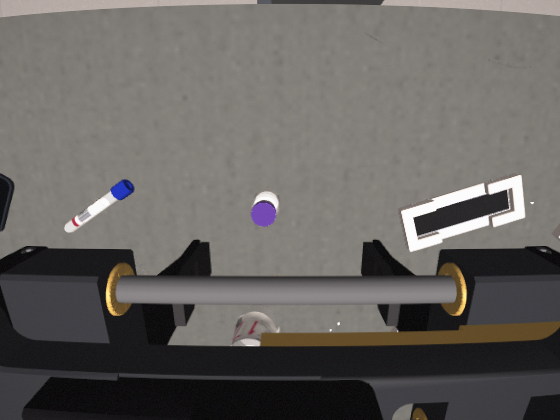

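The wrist view shows the purple cap at (264,213). The prediction was (262,217), so they agree to within a few mm. I'll go down and grip.

step_arm(targets=[[1,0.04,-0.089,0,0],[1,0.04,-0.089,-0.08,0],[1,0.04,-0.089,-0.18,0],[1,0.04,-0.089,-0.28,0],[1,0.04,-0.089,-0.36,0],[1,0.04,-0.089,-0.42,0],[1,0.04,-0.089,-0.46,0],[1,0.04,-0.089,-0.48,0],[1,0.04,-0.089,-0.48,0],[-1,0.04,-0.089,-0.48,0],[-1,0.04,-0.089,-0.48,0],[-1,0.04,-0.089,-0.48,0],[-1,0.04,-0.089,-0.48,0],[-1,0.04,-0.089,-0.48,0],[-1,0.04,-0.089,-0.48,0],[-1,0.04,-0.089,-0.48,0],[-1,0.04,-0.089,-0.48,0]])

```text
time_s: 4.0
position: [0.4358, -0.1093, 0.0226]
tcp_rot: [[-1.0, 0.001, -0.0], [0.001, 1.0, 0.0], [0.0, 0.0, -1.0]]
force: [-0.0, -1.0, 0.1]
opening: 0.357
grasp_force: 0.0
```

step_arm(targets=[[-1,0,0,0,0],[-1,0,0,0,0],[-1,0,0,0,0],[-1,0,0,0,0]])

```text
time_s: 4.4
position: [0.4358, -0.1094, 0.0226]
tcp_rot: [[-1.0, 0.001, -0.0], [0.001, 1.0, 0.0], [0.0, 0.0, -1.0]]
force: [-0.1, -0.4, -0.9]
opening: 0.245
grasp_force: 30.0
```

```bash
python3 - <<'E'
from h import *
c=grab('side'); d=grab('scene')
b=(265,160,375,260)
save(c,'pics/x.png',(300,180,380,260),5);save(d,'pics/y.png',(210,190,290,270),5)
cv2.imwrite('pics/g1.png',np.hstack([cv2.imread('pics/x.png'),cv2.imread('pics/y.png')]))
E
```

```text
(no output)
```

View pics/g1.png

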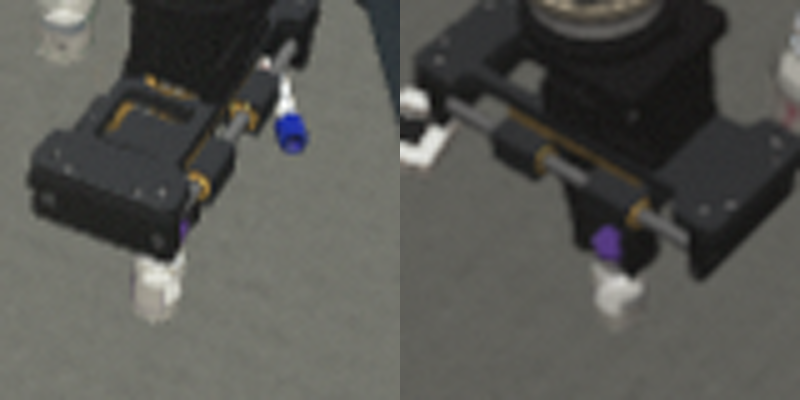

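```bash
python3 - <<'E'
from h import *
c=load('side'); d=load('scene')
P=[[.4358,-.1094+s*.0125,.0146] for s in(-1,1)]+[[.4358+e*.0095,-.1094-.0125,.0146] for e in (-1,1)]+[[.4365,-.1093,0],[.4365,-.1093,.061]]
p=proj(c,P);print(((p-[300,180])*5).round().tolist())
p=proj(d,P);print(((p-[210,190])*5+[400,0]).round().tolist())
E
```

```text
[[168.0, 272.0], [149.0, 301.0], [185.0, 278.0], [152.0, 266.0], [156.0, 305.0], [164.0, 223.0]]
[[634.0, 307.0], [597.0, 285.0], [622.0, 319.0], [645.0, 296.0], [617.0, 313.0], [612.0, 237.0]]
```

```bash
python3 - <<'E'
from h import *
d=grab('scene'); save(d,'pics/y.png',(230,210,280,265),10)
w=grab('wrist'); save(w,'pics/w.png',(160,180,420,330),2)
E
```

```text
(no output)
```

View pics/w.png

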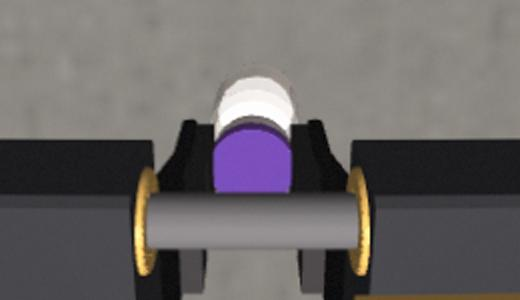

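```bash
python3 - <<'E'
from h import *
w=load('wrist'); f=lambda u,v:(u/2+160,v/2+180)
print('base front z0',px(w,*f(256,72),0),'cap front top',px(w,*f(252,124),.061),'cap L/R',px(w,*f(214,160),.061),px(w,*f(291,160),.061))
print('fing edge tip',px(w,*f(205,122),.0146),px(w,*f(205,122),.04), read_state()['position'])
E
```

```text
base front z0 [ 0.42677202 -0.10785518  0.        ] cap front top [ 0.4219938  -0.10936303  0.061     ] cap L/R [ 0.43249342 -0.11968738  0.061     ] [ 0.43253523 -0.09880019  0.061     ]
fing edge tip [ 0.44029232 -0.12562963  0.0146    ] [ 0.42995232 -0.12356897  0.04      ] [ 0.43580379 -0.10937335  0.02263741]
```

Held so far. I'll lift and check.

step_arm(targets=[[-1,0,0,0.04,0],[-1,0,0,0.1,0],[-1,0,0,0.2,0],[-1,0,0,0.3,0],[-1,0,0,0.3,0],[-1,0,0,0.3,0]])

```text
time_s: 5.2
position: [0.436, -0.1095, 0.0984]
tcp_rot: [[-1.0, 0.001, 0.002], [0.001, 1.0, -0.001], [-0.002, -0.001, -1.0]]
force: [-0.6, 0.0, -0.6]
opening: 0.245
grasp_force: 30.0
```

```bash
python3 - <<'E'
from h import *
s=read_state();print(s['position'],s['opening'],s['grasp_force'])
c=grab('side'); d=grab('scene'); w=grab('wrist')
save(c,'pics/x.png',(310,170,370,240),5);save(d,'pics/y.png',(225,180,285,250),5);save(w,'pics/w.png',(230,190,340,260),3)
a=[cv2.imread(f'pics/{k}.png') for k in 'xy']; cv2.imwrite('pics/g2.png',np.hstack(a))
b=cv2.imread('pics/w.png'); g=np.zeros((560,600,3),np.uint8); g[:350]=np.hstack(a); g[350:560,:330]=b; cv2.imwrite('pics/g2.png',g)
E
```

```text
[ 0.43604335 -0.10946574  0.09836769] 0.2451642676150317 29.999915952648735
```

View pics/g2.png

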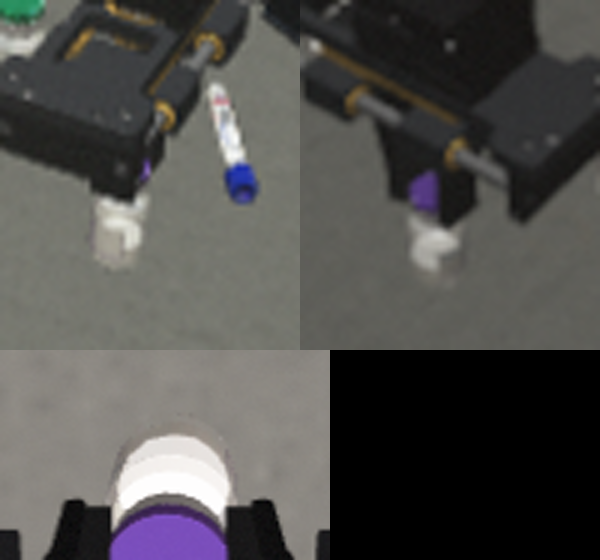

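```bash
python3 - <<'E'
from h import *
c=load('side'); d=load('scene');w=load('wrist')
P=[[.436,-.1095+s*.0105,.0904] for s in(-1,1)]+[[.436+e*.0095,-.1095-.0105,.0904] for e in (-1,1)]+[[.4365,-.1093,.0758],[.4365,-.1093,.0758+.061]]
print(((proj(c,P)-[310,170])*5).round().tolist())
print(((proj(d,P)-[225,180])*5+[300,0]).round().tolist())
print(((proj(w,P)-[230,190])*3+[0,350]).round().tolist())
E
```

```text
[[128.0, 220.0], [111.0, 244.0], [145.0, 226.0], [111.0, 214.0], [116.0, 253.0], [126.0, 164.0]]
[[450.0, 259.0], [418.0, 240.0], [437.0, 270.0], [462.0, 248.0], [435.0, 268.0], [429.0, 185.0]]
[[120.0, 490.0], [212.0, 490.0], [119.0, 451.0], [120.0, 529.0], [167.0, 470.0], [167.0, 586.0]]
```

```bash
python3 - <<'E'
from h import *
c=load('side'); d=load('scene')
def tri(a,b):
    o1,d1=ray(d,*a);o2,d2=ray(c,*b)
    t=np.linalg.lstsq(np.c_[d1,-d2],o2-o1,rcond=None)[0];return ((o1+t[0]*d1+o2+t[1]*d2)/2).round(4),np.linalg.norm(o1+t[0]*d1-o2-t[1]*d2).round(4)
A=lambda x,y:((x+.5-300)/5-.5+225,(y+.5)/5-.5+180); B=lambda x,y:((x+.5)/5-.5+310,(y+.5)/5-.5+170)
print('finger corner',tri(A(406,214),B(137,203)),'base',tri(A(440,272),B(117,256)))
save(d,'pics/y.png',(235,200,275,245),14)
E
```

```text
finger corner (array([ 0.4261, -0.1013,  0.122 ]), np.float64(0.001)) base (array([ 0.4375, -0.11  ,  0.0738]), np.float64(0.0002))
```

View pics/y.png

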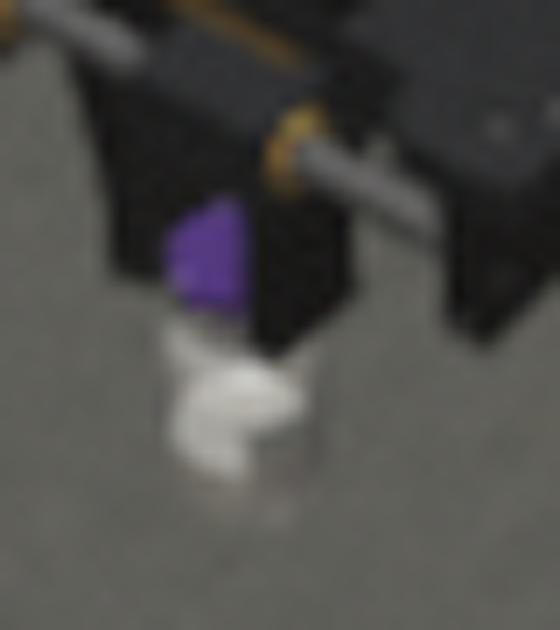

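The fingertips are about 30 mm higher than the description says, measured from the pictures (tip z 0.122 against 0.090 expected). The vial is therefore held upright by its cap, with its base at about z 0.074. That is fine for placing it. I'll carry on and account for this on the remaining grasps.

step_arm(targets=[[-1,0.02,0.08,0,0],[-1,0.04,0.2,0,0],[-1,0.06,0.34,0,0],[-1,0.08,0.48,0,0],[-1,0.1,0.62,0,0],[-1,0.12,0.76,0,0],[-1,0.14,0.88,0,0],[-1,0.14,0.96,0,0],[-1,0.14,1,0,0],[-1,0.14,1,0,0]])

```text
time_s: 6.35
position: [0.47, 0.1414, 0.0968]
tcp_rot: [[-1.0, -0.001, -0.002], [-0.001, 1.0, -0.0], [0.002, -0.0, -1.0]]
force: [-0.8, 0.2, -1.0]
opening: 0.246
grasp_force: 30.0
```

step_arm(targets=[[-1,0,0.1,0,0],[-1,0,0.22,0,0],[-1,0,0.34,0,0],[-1,0,0.44,0,0],[-1,0,0.51,0,0],[-1,0,0.552,0,0],[-1,0,0.552,0,0],[-1,0,0.552,0,0]])

```text
time_s: 7.15
position: [0.4707, 0.2775, 0.0973]
tcp_rot: [[-1.0, 0.002, -0.001], [0.002, 1.0, -0.001], [0.001, -0.001, -1.0]]
force: [0.2, 0.0, -0.8]
opening: 0.245
grasp_force: 30.0
```

```bash
python3 - <<'E'
from h import *
s=read_state();print(s['position'],s['opening'],s['force'])
d=grab('scene'); w=grab('wrist'); c=grab('side')
P=[[.472,.2785,.012]]
print(proj(d,P),proj(w,P))
save(d,'pics/y.png',(125,125,205,205),5);save(w,'pics/w.png',(210,150,350,290),400/140)
g=np.hstack([cv2.imread(f'pics/{k}.png') for k in 'yw']); cv2.imwrite('pics/g3.png',g)
E
```

```text
[0.47065071 0.27748138 0.09734509] 0.24489858688201202 [ 0.23982608  0.04055404 -0.77217109]
[[161.86978429 183.27843067]] [[287.16802431 206.35047937]]
```

View pics/g3.png

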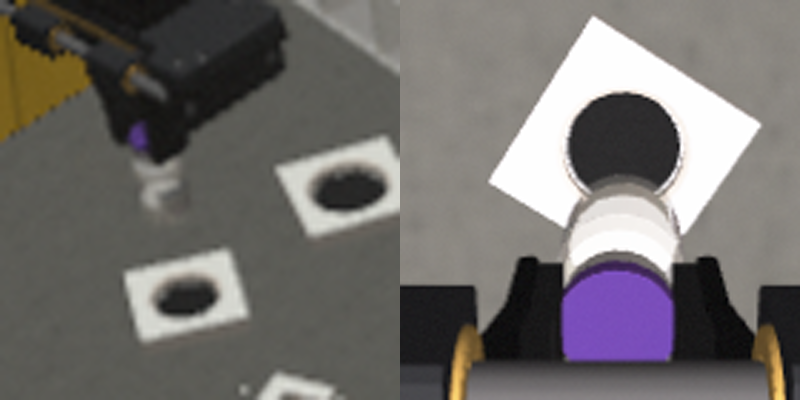

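Well centre reads (288,202) in the wrist view. Its small bias matches the one seen earlier for the vial cap, so the lateral position is good. Lowering.

step_arm(targets=[[-1,0.002,0.004,-0.05,0],[-1,0.002,0.004,-0.12,0],[-1,0.002,0.004,-0.18,0],[-1,0.002,0.004,-0.22,0],[-1,0.002,0.004,-0.24,0],[-1,0.002,0.004,-0.25,0],[-1,0.002,0.004,-0.26,0],[-1,0.002,0.004,-0.264,0],[-1,0.002,0.004,-0.268,0],[-1,0.002,0.004,-0.268,0],[-1,0.002,0.004,-0.268,0]])

```text
time_s: 8.4
position: [0.4715, 0.2797, 0.0309]
tcp_rot: [[-1.0, 0.001, 0.001], [0.001, 1.0, 0.0], [-0.001, 0.0, -1.0]]
force: [0.4, 0.0, -0.6]
opening: 0.249
grasp_force: 30.0
```

step_arm(targets=[[-1,0,0,-0.004,0],[-1,0,0,-0.008,0],[-1,0,0,-0.008,0],[-1,0,0,-0.008,0]])

```text
time_s: 8.8
position: [0.4713, 0.2796, 0.0286]
tcp_rot: [[-1.0, 0.001, -0.0], [0.001, 1.0, -0.0], [0.0, -0.0, -1.0]]
force: [0.3, 0.4, -0.8]
opening: 0.24
grasp_force: 30.0
```

step_arm(targets=[[-1,0,0,-0.004,0],[-1,0,0,-0.004,0],[-1,0,0,-0.004,0]])

```text
time_s: 9.1
position: [0.4712, 0.2796, 0.0276]
tcp_rot: [[-1.0, 0.001, -0.0], [0.001, 1.0, -0.0], [0.0, -0.0, -1.0]]
force: [-0.1, 0.6, 0.2]
opening: 0.244
grasp_force: 30.0
```

step_arm(targets=[[-1,0,0,-0.004,0],[-1,0,0,-0.004,0],[-1,0,0,-0.004,0]])

```text
time_s: 9.4
position: [0.4714, 0.2797, 0.0267]
tcp_rot: [[-1.0, 0.001, 0.0], [0.001, 1.0, 0.0], [-0.0, 0.0, -1.0]]
force: [-0.0, -0.1, 0.1]
opening: 0.245
grasp_force: 30.0
```

step_arm(targets=[[-1,0,0,-0.004,0],[-1,0,0,-0.004,0],[-1,0,0,-0.004,0]])

```text
time_s: 9.7
position: [0.472, 0.2799, 0.0265]
tcp_rot: [[-1.0, 0.001, 0.002], [0.001, 1.0, 0.001], [-0.002, 0.001, -1.0]]
force: [-0.6, 1.5, 5.7]
opening: 0.242
grasp_force: 30.0
```

Contact came at the predicted height (5.7 N). Releasing and rising.

step_arm(targets=[[1,0,0,0,0],[1,0,0,0,0],[1,0,0,0,0],[1,0,0,0,0],[1,0,0,0,0],[1,0,0,0,0],[1,0,0,0.04,0],[1,0,0,0.12,0],[1,0,0,0.24,0],[1,0,0,0.36,0],[1,0,0,0.44,0],[1,0,0,0.44,0],[1,0,0,0.44,0]])

```text
time_s: 11.0
position: [0.4713, 0.2796, 0.1361]
tcp_rot: [[-1.0, 0.001, 0.001], [0.001, 1.0, 0.0], [-0.001, 0.0, -1.0]]
force: [-1.1, -0.3, 0.2]
opening: 0.996
grasp_force: 0.0
```

```bash
python3 - <<'E'
from h import *
s=read_state();print(s['position'],s['opening'],s['force'])
d=grab('scene'); w=grab('wrist'); c=grab('side')
p=s['position'];P=[[p[0]-.0095,p[1]+k*.0435,p[2]-.008] for k in(-1,1)]
print(proj(d,P).round(),proj(c,P).round())
save(d,'pics/y.png',(110,100,210,210),4);save(w,'pics/w.png',(160,150,400,330),400/240);save(c,'pics/x.png',(170,300,270,410),4)
g=np.zeros((440+300,800,3),np.uint8);g[:440,:400]=cv2.imread('pics/y.png');g[:440,400:]=cv2.imread('pics/x.png');b=cv2.imread('pics/w.png');g[440:440+b.shape[0],:400]=b
cv2.imwrite('pics/g4.png',cv2.resize(g,(640,592)))
E
```

```text
[0.47126268 0.2796305  0.1360947 ] 0.9958705877071004 [-1.11054381 -0.33201249  0.19506625]
[[162. 161.]
 [141. 149.]] [[254. 299.]
 [230. 330.]]
```

View pics/g4.png

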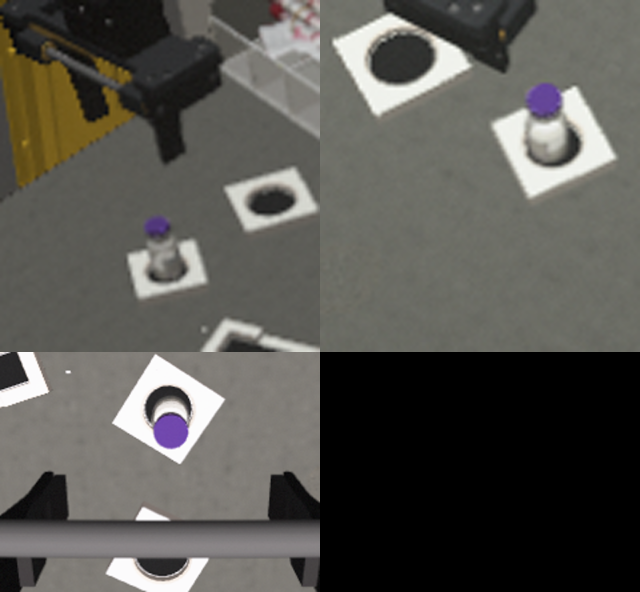

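The small vial is seated upright in its well. The open fingertips also show about 11 px higher than the stated geometry, so the offset is constant. I've now used all 14 picture views and will rely on numbers from here. Next, the offset more exactly, while moving to the medium vial.

```bash
python3 - <<'E'
from h import *
from scipy.optimize import brentq
d=load('scene');p=[.4713,.2796,.1361]
# finger bottom rows: right finger lowest point (nearest -x corner), px read from view /3.2
for (u,v),k in [((170,161),-1),((97,121),1)]:
    U,V=u/3.2+110,v/3.2+100
    for th in (.0435,.0585):
        f=lambda z:proj(d,[[p[0]-.0095,p[1]+k*th,z]])[0][1]-V
        z=brentq(f,.08,.25);print(k,th,'tip z',round(z,4),'off from TCP',round(z-p[2],4),'col',proj(d,[[p[0]-.0095,p[1]+k*th,z]])[0][0].round(1),round(U,1))
# dark-pixel check, automatically: lowest dark row of right finger
g=d['color'].astype(int).max(2);
for col in range(156,170): 
    r=[y for y in range(110,165) if g[y,col]<45]; print(col,max(r) if r else None,end='; ')
E
```

```text
-1 0.0435 tip z 0.1646 off from TCP 0.0285 col 159.4 163.1
-1 0.0585 tip z 0.1717 off from TCP 0.0356 col 162.7 163.1
1 0.0435 tip z 0.1679 off from TCP 0.0318 col 137.9 140.3
1 0.0585 tip z 0.1611 off from TCP 0.025 col 134.8 140.3
156 137; 157 138; 158 139; 159 144; 160 148; 161 150; 162 150; 163 149; 164 149; 165 148; 166 147; 167 147; 168 133; 169 132;
```

step_arm(targets=[[1,0.05,-0.1,0.1,0],[1,0.1,-0.25,0.1,0],[1,0.15,-0.45,0.1,0],[1,0.2,-0.65,0.1,0],[1,0.2,-0.85,0.1,0],[1,0.2,-1,0.1,0],[1,0.2,-1,0.1,0],[1,0.2,-1,0.1,0]])

```text
time_s: 11.95
position: [0.5206, 0.029, 0.1596]
tcp_rot: [[-1.0, 0.004, -0.002], [0.004, 1.0, 0.001], [0.002, 0.001, -1.0]]
force: [-0.1, 0.4, -0.3]
opening: 0.999
grasp_force: 0.0
```

step_arm(targets=[[1,0.05,-0.15,0,0],[1,0.1,-0.35,0,0],[1,0.15,-0.55,0,0],[1,0.2,-0.75,0,0],[1,0.226,-0.95,0,0],[1,0.226,-1,0,0],[1,0.226,-1,0,0]])

```text
time_s: 12.65
position: [0.5782, -0.2213, 0.1597]
tcp_rot: [[-1.0, 0.003, -0.001], [0.003, 1.0, 0.001], [0.001, 0.001, -1.0]]
force: [-0.6, -0.0, 0.1]
opening: 1.0
grasp_force: 0.0
```

step_arm(targets=[[1,0,-0.12,0,0],[1,0,-0.24,0,0],[1,0,-0.24,-0.1,0],[1,0,-0.24,-0.1,0],[1,0,-0.24,-0.1,0]])

```text
time_s: 13.15
position: [0.5772, -0.277, 0.1349]
tcp_rot: [[-1.0, -0.001, -0.003], [-0.001, 1.0, 0.003], [0.003, 0.003, -1.0]]
force: [0.5, 0.5, 0.2]
opening: 0.997
grasp_force: 0.0
```

```bash
python3 - <<'E'
from h import *
s=read_state();print(s['position'])
w=grab('wrist'); im=w['color'].astype(int)
m=((im[...,1]>im[...,0]*1.5)&(im[...,1]>im[...,2]*1.2)&(im[...,1]>60)).astype(np.uint8)
n,l,st,ce=cv2.connectedComponentsWithStats(m);i=1+st[1:,4].argmax();print(st[i],ce[i],px(w,*ce[i],.078), proj(w,[[.577,-.281,.078]]))
E
```

```text
[ 0.57716384 -0.27695011  0.13487265]
[265 194  35  36 996] [282.02610442 211.55923695] [ 0.57491064 -0.28001794  0.078     ] [[280.86318942 213.94463893]]
```

step_arm(targets=[[1,0,0,-0.06,0],[1,0,0,-0.16,0],[1,0,0,-0.26,0],[1,0,0,-0.34,0],[1,0,0,-0.4,0],[1,0,0,-0.44,0],[1,0,0,-0.47,0],[1,0,0,-0.49,0],[1,0,0,-0.49,0],[1,0,0,-0.49,0]])

```text
time_s: 14.2
position: [0.5782, -0.2807, 0.0137]
tcp_rot: [[-1.0, 0.001, 0.001], [0.001, 1.0, -0.001], [-0.001, -0.001, -1.0]]
force: [-0.0, -0.0, -0.4]
opening: 1.002
grasp_force: 0.0
```

step_arm(targets=[[1,0,0,-0.02,0],[1,0,0,-0.04,0],[1,0,0,-0.06,0],[1,0,0,-0.06,0]])

```text
time_s: 14.6
position: [0.5771, -0.2799, -0.0029]
tcp_rot: [[-1.0, 0.001, -0.002], [0.001, 1.0, 0.001], [0.002, 0.001, -1.0]]
force: [-0.1, 0.4, 0.7]
opening: 1.0
grasp_force: 0.0
```

No contact. Closing.

step_arm(targets=[[-1,0,0,0,0],[-1,0,0,0,0],[-1,0,0,0,0],[-1,0,0,0,0],[-1,0,0,0,0],[-1,0,0,0,0],[-1,0,0,0,0],[-1,0,0,0,0],[-1,0,0,0,0],[-1,0,0,0,0]])

```text
time_s: 15.6
position: [0.5778, -0.2803, -0.0018]
tcp_rot: [[-1.0, 0.001, -0.0], [0.001, 1.0, 0.0], [0.0, 0.0, -1.0]]
force: [0.0, -0.3, 0.6]
opening: 0.402
grasp_force: 30.0
```

Opening reads 35 mm, which matches the 36 mm body. Lifting and carrying over the bottle.

step_arm(targets=[[-1,0,0,0.03,0],[-1,0,0,0.1,0],[-1,0,0,0.22,0],[-1,0,0,0.36,0],[-1,0,0,0.5,0],[-1,0,0,0.6,0],[-1,0,0,0.62,0],[-1,0.02,0.12,0.62,0],[-1,0.04,0.26,0.62,0],[-1,0.06,0.42,0.62,0],[-1,0.08,0.58,0.62,0],[-1,0.1,0.74,0.62,0],[-1,0.1,0.9,0.62,0],[-1,0.1,1,0.62,0]])

```text
time_s: 17.0
position: [0.6012, -0.0271, 0.1517]
tcp_rot: [[-1.0, -0.001, -0.003], [-0.001, 1.0, 0.002], [0.003, 0.002, -1.0]]
force: [-0.0, -0.1, -0.4]
opening: 0.401
grasp_force: 30.0
```

step_arm(targets=[[-1,0,0.16,0,0],[-1,0,0.32,0,0],[-1,0,0.48,0,0],[-1,0,0.64,0,0],[-1,0,0.8,0,0],[-1,0,0.92,0,0],[-1,0,1,0,0],[-1,0,1,0,0]])

```text
time_s: 17.8
position: [0.6014, 0.2225, 0.1516]
tcp_rot: [[-1.0, -0.003, -0.002], [-0.003, 1.0, 0.0], [0.002, 0.0, -1.0]]
force: [0.0, -0.4, -0.3]
opening: 0.402
grasp_force: 30.0
```

step_arm(targets=[[-1,0.014,0.1,0,0],[-1,0.014,0.2,0,0],[-1,0.014,0.2,-0.08,0],[-1,0.014,0.2,-0.18,0],[-1,0.014,0.2,-0.3,0],[-1,0.014,0.2,-0.4,0],[-1,0.014,0.2,-0.48,0],[-1,0.014,0.2,-0.52,0],[-1,0.014,0.2,-0.54,0],[-1,0.014,0.2,-0.55,0],[-1,0.014,0.2,-0.56,0],[-1,0.014,0.2,-0.57,0],[-1,0.014,0.2,-0.58,0],[-1,0.014,0.2,-0.58,0],[-1,0.014,0.2,-0.58,0]])

```text
time_s: 19.3
position: [0.6064, 0.2697, 0.0084]
tcp_rot: [[-1.0, 0.001, 0.0], [0.001, 1.0, 0.0], [-0.0, 0.0, -1.0]]
force: [0.8, -0.3, -0.3]
opening: 0.404
grasp_force: 30.0
```

step_arm(targets=[[-1,0,0,-0.004,0],[-1,0,0,-0.008,0],[-1,0,0,-0.012,0],[-1,0,0,-0.012,0],[-1,0,0,-0.012,0]])

```text
time_s: 19.8
position: [0.6063, 0.2696, 0.0051]
tcp_rot: [[-1.0, 0.001, -0.0], [0.001, 1.0, -0.0], [0.0, -0.0, -1.0]]
force: [-0.3, -0.0, -1.7]
opening: 0.401
grasp_force: 30.0
```

step_arm(targets=[[-1,-0.005,0.012,0,0],[-1,-0.005,0.012,-0.004,0],[-1,-0.005,0.012,-0.008,0],[-1,-0.005,0.012,-0.008,0],[-1,-0.005,0.012,-0.008,0]])

```text
time_s: 20.3
position: [0.605, 0.2726, 0.0031]
tcp_rot: [[-1.0, 0.001, -0.0], [0.001, 1.0, -0.0], [0.0, -0.0, -1.0]]
force: [0.5, -0.3, -0.8]
opening: 0.402
grasp_force: 30.0
```

step_arm(targets=[[-1,0,0,-0.004,0],[-1,0,0,-0.004,0],[-1,0,0,-0.004,0]])

```text
time_s: 20.6
position: [0.6052, 0.2727, 0.0022]
tcp_rot: [[-1.0, 0.001, 0.0], [0.001, 1.0, 0.0], [-0.0, 0.0, -1.0]]
force: [0.1, -0.4, -0.5]
opening: 0.399
grasp_force: 30.0
```

step_arm(targets=[[-1,0,0,-0.004,0],[-1,0,0,-0.004,0],[-1,0,0,-0.004,0]])

```text
time_s: 20.9
position: [0.6054, 0.2727, 0.0021]
tcp_rot: [[-1.0, 0.001, 0.001], [0.001, 1.0, 0.0], [-0.001, 0.0, -1.0]]
force: [0.3, -0.3, 5.5]
opening: 0.4
grasp_force: 30.0
```

Seated (5.5 N at the predicted height). Releasing.

step_arm(targets=[[1,0,0,0,0],[1,0,0,0,0],[1,0,0,0,0],[1,0,0,0,0],[1,0,0,0,0],[1,0,0,0,0],[1,0,0,0.04,0],[1,0,0,0.12,0],[1,0,0,0.24,0],[1,0,0,0.38,0],[1,0,0,0.5,0],[1,0,0,0.56,0],[1,0,-0.12,0.56,0],[1,0,-0.26,0.56,0],[1,0,-0.42,0.56,0],[1,0,-0.6,0.56,0],[1,0,-0.78,0.56,0],[1,0,-0.92,0.56,0],[1,0,-1,0.56,0],[1,0,-1,0.56,0]])

```text
time_s: 22.9
position: [0.6049, 0.0196, 0.1409]
tcp_rot: [[-1.0, 0.005, -0.001], [0.005, 1.0, -0.001], [0.001, -0.001, -1.0]]
force: [0.0, 1.0, 0.4]
opening: 0.999
grasp_force: 0.0
```

step_arm(targets=[[1,-0.02,-0.14,0,0],[1,-0.04,-0.28,0,0],[1,-0.06,-0.38,0,0],[1,-0.06,-0.42,0,0],[1,-0.06,-0.42,0,0],[1,-0.06,-0.42,0,0],[1,-0.06,-0.42,0,0]])

```text
time_s: 23.6
position: [0.5901, -0.0807, 0.1411]
tcp_rot: [[-1.0, -0.0, -0.0], [-0.0, 1.0, 0.001], [0.0, 0.001, -1.0]]
force: [0.2, 0.1, -0.1]
opening: 1.0
grasp_force: 0.0
```

```bash
python3 - <<'E'
from h import *
s=read_state();print(s['position'])
S=grab('scene'); d=grab('side'); w=grab('wrist')
def blob(c,f):
    im=c['color'].astype(int);m=f(im[...,0],im[...,1],im[...,2]).astype(np.uint8)
    n,l,st,ce=cv2.connectedComponentsWithStats(m);i=1+st[1:,4].argmax();return ce[i],st[i]
gr=lambda r,g,b:(g>r*1.5)&(g>b*1.2)&(g>50); pu=lambda r,g,b:(b>g*1.4)&(r>g*1.15)&(b>60)
for c in(S,d):
    a,_=blob(c,gr);print('green',px(c,*a,.082-.004))
    a,st=blob(c,pu);print('purple',px(c,*a,.065-.003),st)
print('bottle cap pred',proj(w,[[.59,-.125,.111]]))
save(w,'pics/bt.png')
g=cv2.cvtColor(w['color'],cv2.COLOR_RGB2GRAY); 
c=cv2.HoughCircles(cv2.GaussianBlur(g[100:300,180:400],(5,5),0),cv2.HOUGH_GRADIENT,1,30,param1=80,param2=20,minRadius=12,maxRadius=60);print(c)
E
```

```text
[ 0.59012387 -0.08066739  0.14107298]
green [0.60616419 0.27195563 0.078     ]
purple [ 0.83952486 -0.40587358  0.062     ] [ 387  175   83   44 1113]
green [0.60560081 0.27297508 0.078     ]
purple [ 0.84378113 -0.33761304  0.062     ] [231 124  33  30 415]
bottle cap pred [[227.79813953 224.22483861]]
[[[ 50.5 120.5  16.6]
  [ 63.5  91.5  19.9]]]
```

Medium vial's cap sits over its well centre. The bottle cap is at (230,220) in the wrist view against a predicted (228,224), with the same known bias. Grasping the bottle.

step_arm(targets=[[1,0,-0.1,0,0],[1,0,-0.174,0,0],[1,0,-0.174,0,0],[1,0,-0.174,-0.08,0],[1,0,-0.174,-0.18,0],[1,0,-0.174,-0.28,0],[1,0,-0.174,-0.36,0],[1,0,-0.174,-0.42,0],[1,0,-0.174,-0.45,0],[1,0,-0.174,-0.47,0],[1,0,-0.174,-0.48,0],[1,0,-0.174,-0.48,0]])

```text
time_s: 24.95
position: [0.5904, -0.126, 0.0215]
tcp_rot: [[-1.0, 0.001, 0.001], [0.001, 1.0, -0.0], [-0.001, -0.0, -1.0]]
force: [-0.2, -0.4, -0.4]
opening: 1.003
grasp_force: 0.0
```

step_arm(targets=[[-1,0,0,0,0],[-1,0,0,0,0],[-1,0,0,0,0],[-1,0,0,0,0],[-1,0,0,0,0],[-1,0,0,0,0],[-1,0,0,0,0],[-1,0,0,0,0],[-1,0,0,0,0]])

```text
time_s: 25.85
position: [0.59, -0.1258, 0.0212]
tcp_rot: [[-1.0, 0.001, -0.0], [0.001, 1.0, 0.0], [0.0, 0.0, -1.0]]
force: [0.2, 0.6, 1.1]
opening: 0.476
grasp_force: 29.7
```

step_arm(targets=[[-1,0,0,0,0],[-1,0,0,0.02,0],[-1,0,0,0.06,0],[-1,0,0,0.12,0],[-1,0,0,0.2,0],[-1,0,0,0.26,0],[-1,0,0,0.28,0],[-1,0,0,0.28,0]])

```text
time_s: 26.65
position: [0.5909, -0.1262, 0.0928]
tcp_rot: [[-1.0, 0.001, 0.003], [0.001, 1.0, -0.001], [-0.003, -0.001, -1.0]]
force: [0.3, -0.0, -0.7]
opening: 0.475
grasp_force: 29.7
```

```bash
python3 - <<'E'
from h import *
s=read_state();print(s['position'],s['opening'],s['force'])
S=grab('scene'); d=load('scene'); 
# compare bottle base: brightness profile along the projected axis before/after
p=s['position']
for z in np.arange(-.02,.05,.004):
    zz=.0712+z
    u,v=proj(S,[[p[0],p[1],zz]])[0].round().astype(int); print(round(float(z),3),(u,v),S['color'][v,u-2:u+3].mean().round(0),end=' | ')
E
```

```text
[ 0.59091925 -0.1262357   0.09282385] 0.47479500165017546 [ 0.25795892 -0.0394974  -0.65074074]
-0.02 (np.int64(293), np.int64(209)) 91.0 | -0.016 (np.int64(293), np.int64(208)) 91.0 | -0.012 (np.int64(293), np.int64(207)) 98.0 | -0.008 (np.int64(293), np.int64(206)) 104.0 | -0.004 (np.int64(293), np.int64(205)) 104.0 | 0.0 (np.int64(293), np.int64(204)) 108.0 | 0.004 (np.int64(293), np.int64(203)) 112.0 | 0.008 (np.int64(293), np.int64(202)) 111.0 | 0.012 (np.int64(293), np.int64(200)) 99.0 | 0.016 (np.int64(293), np.int64(199)) 96.0 | 0.02 (np.int64(293), np.int64(198)) 97.0 | 0.024 (np.int64(293), np.int64(197)) 100.0 | 0.028 (np.int64(293), np.int64(196)) 101.0 | 0.032 (np.int64(293), np.int64(195)) 102.0 | 0.036 (np.int64(293), np.int64(194)) 97.0 | 0.04 (np.int64(293), np.int64(193)) 93.0 | 0.044 (np.int64(293), np.int64(192)) 95.0 | 0.048 (np.int64(293), np.int64(191)) 103.0 |
```

Bottle lifted and the grip is unchanged. Carrying it to the large well.

step_arm(targets=[[-1,0.01,0.06,0,0],[-1,0.02,0.16,0,0],[-1,0.04,0.28,0,0],[-1,0.06,0.42,0,0],[-1,0.08,0.56,0,0],[-1,0.09,0.7,0,0],[-1,0.09,0.8,0,0],[-1,0.09,0.86,0,0],[-1,0.09,0.88,0,0],[-1,0.09,0.88,0,0],[-1,0.09,0.88,0,0]])

```text
time_s: 27.8
position: [0.6126, 0.0932, 0.091]
tcp_rot: [[-1.0, 0.002, -0.0], [0.002, 1.0, -0.0], [0.0, -0.0, -1.0]]
force: [0.4, -0.6, -0.4]
opening: 0.48
grasp_force: 29.7
```

step_arm(targets=[[-1,0,0,-0.04,0],[-1,0,0,-0.1,0],[-1,0,0,-0.16,0],[-1,0,0,-0.2,0],[-1,0,0,-0.22,0],[-1,0,0,-0.235,0],[-1,0,0,-0.245,0],[-1,0,0,-0.25,0],[-1,0,0,-0.25,0],[-1,0,0,-0.25,0]])

```text
time_s: 28.8
position: [0.6129, 0.0942, 0.0291]
tcp_rot: [[-1.0, 0.001, 0.001], [0.001, 1.0, -0.0], [-0.001, -0.0, -1.0]]
force: [-0.2, 0.1, -0.7]
opening: 0.475
grasp_force: 29.7
```

Seat is expected at TCP z 0.025.

step_arm(targets=[[-1,0,0,-0.004,0],[-1,0,0,-0.008,0],[-1,0,0,-0.012,0],[-1,0,0,-0.012,0],[-1,0,0,-0.012,0]])

```text
time_s: 29.3
position: [0.6125, 0.0941, 0.0256]
tcp_rot: [[-1.0, 0.001, -0.0], [0.001, 1.0, 0.0], [0.0, 0.0, -1.0]]
force: [0.2, 0.1, -0.7]
opening: 0.473
grasp_force: 29.7
```

step_arm(targets=[[-1,0,0,-0.004,0],[-1,0,0,-0.004,0],[-1,0,0,-0.004,0]])

```text
time_s: 29.6
position: [0.6129, 0.0941, 0.0251]
tcp_rot: [[-1.0, 0.001, 0.001], [0.001, 1.0, -0.0], [-0.001, -0.0, -1.0]]
force: [-0.9, -0.7, 3.3]
opening: 0.475
grasp_force: 29.7
```

step_arm(targets=[[-1,0,0,-0.004,0],[-1,0,0,-0.004,0],[-1,0,0,-0.004,0]])

```text
time_s: 29.9
position: [0.6132, 0.0942, 0.0251]
tcp_rot: [[-1.0, 0.001, 0.002], [0.001, 1.0, -0.0], [-0.002, -0.0, -1.0]]
force: [-1.5, 0.1, 7.8]
opening: 0.478
grasp_force: 29.8
```

Seated. Releasing and rising.

step_arm(targets=[[1,0,0,0,0],[1,0,0,0,0],[1,0,0,0,0],[1,0,0,0,0],[1,0,0,0,0],[1,0,0,0,0],[1,0,0,0.04,0],[1,0,0,0.12,0],[1,0,0,0.24,0],[1,0,0,0.38,0],[1,0,0,0.48,0],[1,0,0,0.52,0],[1,-0.1,-0.14,0.52,0],[1,-0.2,-0.3,0.52,0],[1,-0.3,-0.46,0.52,0],[1,-0.4,-0.64,0.52,0],[1,-0.5,-0.82,0.52,0],[1,-0.6,-1,0.52,0],[1,-0.6,-1,0.52,0]])

```text
time_s: 31.8
position: [0.46, -0.1599, 0.1533]
tcp_rot: [[-1.0, 0.008, -0.002], [0.008, 1.0, -0.001], [0.002, -0.001, -1.0]]
force: [1.1, -0.7, -1.3]
opening: 1.003
grasp_force: 0.0
```

step_arm(targets=[[1,-0.02,-0.15,0,-0.04],[1,-0.04,-0.3,0,-0.08],[1,-0.05,-0.45,0,-0.12],[1,-0.06,-0.53,0,-0.16],[1,-0.06,-0.53,-0.05,-0.2],[1,-0.06,-0.53,-0.1,-0.24],[1,-0.06,-0.53,-0.15,-0.28],[1,-0.06,-0.53,-0.2,-0.322],[1,-0.06,-0.53,-0.2,-0.322],[1,-0.06,-0.53,-0.2,-0.322],[1,-0.06,-0.53,-0.2,-0.322]])

```text
time_s: 32.9
position: [0.4481, -0.2883, 0.1041]
tcp_rot: [[-0.531, 0.847, 0.001], [0.847, 0.531, -0.001], [-0.001, 0.0, -1.0]]
force: [0.3, -0.2, 0.4]
opening: 0.998
grasp_force: 0.0
```

```bash
python3 - <<'E'
from h import *
s=read_state();print(s['position'],s['tcp_rot'][:2,1])
w=grab('wrist');S=grab('scene')
P=[[.4196,-.259,.008],[.446,-.301,.008],[.4725,-.3437,.008]]
print(proj(w,P).round(1).tolist())
im=w['color'].astype(int);m=((im.max(2)>150)|((im[...,2]>im[...,0]*1.6)&(im[...,2]>60))).astype(np.uint8)
m[240:]=0
n,l,st,ce=cv2.connectedComponentsWithStats(m)
for i in range(1,n):
    if st[i,4]>60:
        q=np.argwhere(l==i)[:,::-1].astype(np.float32);print(st[i],cv2.minAreaRect(q))
g=S['color'].max(2)
u=proj(S,[[.6132,.0942,.115],[.6132,.0942,.10],[.6132,.0942,.09],[.6132,.0942,.03]]).round().astype(int)
print([g[v-1:v+2,a-1:a+2].mean().round() for a,v in u])
E
```

```text
[ 0.44812418 -0.28831273  0.10412395] [0.84707271 0.53147695]
[[277.1, 159.8], [277.5, 211.1], [277.7, 258.5]]
[    0     0   134   240 19625] ((66.5, 119.5), (239.0, 133.0), 90.0)
[ 267  158   19   82 1176] ((276.0, 198.5), (18.0, 81.0), 0.0)
[np.float64(178.0), np.float64(144.0), np.float64(133.0), np.float64(112.0)]
```

The tube matches the prediction to 1-2 px. Descending.

step_arm(targets=[[1,-0.008,-0.05,0,0],[1,-0.008,-0.05,-0.08,0],[1,-0.008,-0.05,-0.2,0],[1,-0.008,-0.05,-0.3,0],[1,-0.008,-0.05,-0.38,0],[1,-0.008,-0.05,-0.43,0],[1,-0.008,-0.05,-0.46,0],[1,-0.008,-0.05,-0.48,0],[1,-0.008,-0.05,-0.48,0],[1,-0.008,-0.05,-0.48,0]])

```text
time_s: 34.0
position: [0.446, -0.3013, -0.0157]
tcp_rot: [[-0.53, 0.848, 0.001], [0.848, 0.53, -0.001], [-0.001, 0.0, -1.0]]
force: [-0.4, 1.0, 0.1]
opening: 0.997
grasp_force: 0.0
```

step_arm(targets=[[1,0,0,-0.008,0],[1,0,0,-0.008,0],[1,0,0,-0.008,0]])

```text
time_s: 34.3
position: [0.4457, -0.301, -0.018]
tcp_rot: [[-0.53, 0.848, 0.0], [0.848, 0.53, -0.0], [-0.001, 0.0, -1.0]]
force: [0.1, -0.5, 0.7]
opening: 1.001
grasp_force: 0.0
```

step_arm(targets=[[1,0,0,-0.008,0],[1,0,0,-0.008,0],[1,0,0,-0.008,0]])

```text
time_s: 34.6
position: [0.4455, -0.3008, -0.0204]
tcp_rot: [[-0.529, 0.848, -0.0], [0.848, 0.529, 0.0], [0.0, -0.0, -1.0]]
force: [-0.2, -0.4, 0.3]
opening: 1.004
grasp_force: 0.0
```

step_arm(targets=[[-1,0,0,0,0],[-1,0,0,0,0],[-1,0,0,0,0],[-1,0,0,0,0],[-1,0,0,0,0],[-1,0,0,0,0],[-1,0,0,0,0],[-1,0,0,0,0],[-1,0,0,0,0],[-1,0,0,0,0],[-1,0,0,0,0],[-1,0,0,0,0],[-1,0,0,0,0],[-1,0,0,0,0]])

```text
time_s: 36.0
position: [0.4456, -0.3009, -0.0204]
tcp_rot: [[-0.529, 0.848, 0.0], [0.848, 0.529, -0.0], [-0.0, 0.0, -1.0]]
force: [-0.3, 0.1, -0.1]
opening: 0.185
grasp_force: 30.0
```

Opening reads 16 mm, so the tube is held. Carrying it to the cradle.

step_arm(targets=[[-1,0,0,0.03,0],[-1,0,0,0.1,0],[-1,0,0,0.2,0],[-1,0,0,0.28,0],[-1,0,0,0.3,0],[-1,0,0.1,0.3,0],[-1,0.01,0.22,0.3,-0.02],[-1,0.01,0.36,0.3,-0.04],[-1,0.02,0.5,0.3,-0.06],[-1,0.02,0.64,0.3,-0.08],[-1,0.027,0.78,0.3,-0.082],[-1,0.027,0.9,0.3,-0.082],[-1,0.027,1,0.3,-0.082],[-1,0.027,1,0.3,-0.082]])

```text
time_s: 37.4
position: [0.4505, -0.0479, 0.0543]
tcp_rot: [[-0.3, 0.954, -0.003], [0.954, 0.3, 0.001], [0.002, -0.002, -1.0]]
force: [-0.7, 0.1, -0.1]
opening: 0.181
grasp_force: 30.0
```

step_arm(targets=[[-1,0,0.12,0,0],[-1,0,0.26,0,0],[-1,0,0.4,0,0],[-1,0,0.52,0,0],[-1,0,0.61,0,0],[-1,0,0.64,0,0],[-1,0,0.65,0,0],[-1,0,0.65,0,0],[-1,0,0.65,0,0]])

```text
time_s: 38.3
position: [0.4526, 0.1106, 0.0546]
tcp_rot: [[-0.295, 0.956, -0.0], [0.956, 0.295, -0.0], [-0.0, -0.0, -1.0]]
force: [0.8, 0.2, -0.6]
opening: 0.187
grasp_force: 30.0
```

```bash
python3 - <<'E'
from h import *
s=read_state();p=s['position'];print(p,s['opening'],np.degrees(np.arctan2(s['tcp_rot'][1,1],s['tcp_rot'][0,1])))
w=grab('wrist');im=w['color'].astype(int)
m=((im[...,2]>im[...,0]*1.6)&(im[...,2]>60)).astype(np.uint8)
n,l,st,ce=cv2.connectedComponentsWithStats(m);i=1+st[1:,4].argmax();z=p[2]+.0204+.008
print(st[i],ce[i],px(w,*ce[i],z))
r=px(w,ce[i][0],st[i][1],z);print('cap end',r,'rel',r-p)
E
```

```text
[0.45257113 0.11055158 0.05457296] 0.18725840672585584 17.129177756222575
[ 269  168   33   40 1220] [285.36885246 187.13934426] [0.439623   0.14933832 0.08297296]
cap end [0.43658419 0.15922947 0.08297296] rel [-0.01598693  0.04867789  0.0284    ]
```

step_arm(targets=[[-1,0,0.005,-0.04,0],[-1,0,0.005,-0.1,0],[-1,0,0.005,-0.16,0],[-1,0,0.005,-0.2,0],[-1,0,0.005,-0.23,0],[-1,0,0.005,-0.25,0],[-1,0,0.005,-0.26,0],[-1,0,0.005,-0.268,0],[-1,0,0.005,-0.268,0],[-1,0,0.005,-0.268,0]])

```text
time_s: 39.35
position: [0.4526, 0.1129, -0.0121]
tcp_rot: [[-0.296, 0.955, 0.001], [0.955, 0.296, 0.0], [-0.0, 0.001, -1.0]]
force: [0.7, -0.3, -0.4]
opening: 0.188
grasp_force: 30.0
```

step_arm(targets=[[-1,0,0,-0.004,0],[-1,0,0,-0.008,0],[-1,0,0,-0.008,0],[-1,0,0,-0.008,0]])

```text
time_s: 39.75
position: [0.4523, 0.1129, -0.0143]
tcp_rot: [[-0.296, 0.955, -0.0], [0.955, 0.296, -0.0], [-0.0, -0.0, -1.0]]
force: [0.7, -0.1, -0.7]
opening: 0.182
grasp_force: 30.0
```

step_arm(targets=[[-1,0,0,-0.004,0],[-1,0,0,-0.004,0],[-1,0,0,-0.004,0]])

```text
time_s: 40.05
position: [0.4523, 0.1129, -0.0154]
tcp_rot: [[-0.296, 0.955, -0.0], [0.955, 0.296, -0.0], [0.0, -0.0, -1.0]]
force: [-0.2, -0.5, 0.6]
opening: 0.184
grasp_force: 30.0
```

step_arm(targets=[[-1,0,0,-0.004,0],[-1,0,0,-0.004,0],[-1,0,0,-0.004,0]])

```text
time_s: 40.35
position: [0.4524, 0.1129, -0.0163]
tcp_rot: [[-0.296, 0.955, 0.0], [0.955, 0.296, 0.0], [-0.0, 0.0, -1.0]]
force: [-0.0, 0.0, 0.1]
opening: 0.186
grasp_force: 30.0
```

step_arm(targets=[[-1,0,0,-0.004,0],[-1,0,0,-0.004,0],[-1,0,0,-0.004,0]])

```text
time_s: 40.65
position: [0.4524, 0.1129, -0.0164]
tcp_rot: [[-0.296, 0.955, 0.001], [0.955, 0.296, -0.0], [-0.0, 0.001, -1.0]]
force: [-0.8, -0.0, 10.0]
opening: 0.182
grasp_force: 30.0
```

Seated at the predicted height. Releasing and clearing, then checking all four.

step_arm(targets=[[1,0,0,0,0],[1,0,0,0,0],[1,0,0,0,0],[1,0,0,0,0],[1,0,0,0,0],[1,0,0,0,0],[1,0,0,0,0],[1,0,0,0.04,0],[1,0,0,0.12,0],[1,0,0,0.26,0],[1,0,0,0.42,0],[1,0,0,0.58,0],[1,0,0,0.7,0],[1,0,-0.2,0.75,0],[1,0,-0.4,0.75,0],[1,0,-0.6,0.75,0],[1,0,-0.8,0.75,0],[1,0,-1,0.75,0],[1,0,-1,0.75,0],[1,0,-1,0.75,0]])

```text
time_s: 42.65
position: [0.4518, -0.138, 0.1705]
tcp_rot: [[-0.293, 0.956, -0.0], [0.956, 0.293, 0.0], [0.0, 0.0, -1.0]]
force: [-0.2, 0.5, 0.1]
opening: 1.003
grasp_force: 0.0
```

```bash
python3 - <<'E'
from h import *
s=read_state();print(s['time_s'],s['position'])
S=grab('scene');d=grab('side')
def near(c,P,f,R=18):
    u,v=proj(c,[P])[0].round().astype(int);im=c['color'][v-R:v+R,u-R:u+R].astype(int)
    m=f(im[...,0],im[...,1],im[...,2]).astype(np.uint8)
    n,l,st,ce=cv2.connectedComponentsWithStats(m)
    if n<2:return None
    i=1+st[1:,4].argmax();return px(c,ce[i][0]+u-R,ce[i][1]+v-R,P[2]).round(4),st[i][4]
bl=lambda r,g,b:(b>r*1.6)&(b>60);gr=lambda r,g,b:(g>r*1.5)&(g>b*1.2)&(g>50);pu=lambda r,g,b:(b>g*1.4)&(r>g*1.1)&(b>60);wh=lambda r,g,b:np.minimum(r,np.minimum(g,b))>140
a=np.radians(107.3)
for c in(S,d):
    print('purple',near(c,[.472,.279,.062],pu),'green',near(c,[.605,.273,.079],gr),'tube cap exp',np.round([.4523+.043*np.cos(a),.1124+.043*np.sin(a)],4),near(c,[.4523+.043*np.cos(a),.1124+.043*np.sin(a),.012],bl),'bottle cap',near(c,[.6132,.0942,.113],wh,9))
E
```

```text
42.65 [ 0.45182739 -0.13803742  0.17051246]
purple (array([0.4735, 0.2805, 0.062 ]), np.int32(35)) green (array([0.6051, 0.2709, 0.079 ]), np.int32(54)) tube cap exp [0.4395 0.1535] (array([0.4412, 0.1542, 0.012 ]), np.int32(31)) bottle cap (array([0.6087, 0.1008, 0.113 ]), np.int32(38))
purple (array([0.4731, 0.2804, 0.062 ]), np.int32(85)) green (array([0.605 , 0.2735, 0.079 ]), np.int32(134)) tube cap exp [0.4395 0.1535] (array([0.4418, 0.1507, 0.012 ]), np.int32(66)) bottle cap (array([0.6081, 0.1022, 0.113 ]), np.int32(108))
```

Both vials and the tube check out. The bottle reading may include the white block behind it, so I'll check that by matching the original bottle's appearance.

```bash
python3 - <<'E'
from h import *
for n in('scene','side'):
    c=load(n); A=cv2.imread(f'pics/{n}1.png'); A=cv2.resize(A,(560,420),interpolation=cv2.INTER_AREA)[:,:,::-1]
    u0=proj(c,[[.59,-.125,.111],[.59,-.125,0]]); u1=proj(c,[[.6132,.0942,.115],[.6132,.0942,.004]])
    x,y=u0[0].round().astype(int); T=A[y-5:y+14,x-9:x+10]
    r=cv2.matchTemplate(c['color'],np.ascontiguousarray(T),cv2.TM_CCOEFF_NORMED)
    X,Y=u1[0].round().astype(int); sub=r[Y-5-12:Y-5+13,X-9-12:X-9+13]; _,mx,_,loc=cv2.minMaxLoc(sub)
    print(n,'best shift px',loc[0]-12,loc[1]-12,round(mx,2),'pred heights px',u0[1]-u0[0],u1[1]-u1[0])
    q=u1[0]+[loc[0]-12,loc[1]-12];print(px(c,*q,.115))
    g=c['color'].min(2)
    print(g[Y-9:Y+14:1,X-10:X+11:2])
E
```

```text
scene best shift px 0 1 0.62 pred heights px [-0.40422027 28.48436056] [ 2.71723514 28.48438503]
[0.60976378 0.09120816 0.115     ]
[[122 121 121 121 122 141 122  40  35  33  25]
 [117 120 121 120 127 131  88  34  34  32  30]
 [116 122 121 127 134 126  55  33  34  33  30]
 [119 122 128 134 136 119  37  34  34  32  33]
 [117 126 132 135 136 102  34  35  32  34  35]
 [134 132 135 136 137  98  34  34  33  33  32]
 [158 140 136 136 135  98  32  35  35  34  33]
 [147 144 140 134 138 107  27  29  28  30  29]
 [110 152 143 136 152 126  28  28  27  29  30]
 [ 88 131 147 140 166 158  53  25  28  26  25]
 [ 90  95 134 149 171 174 136 103  41  26  24]
 [ 89  88 103 137 176 173 173 138  78  28  24]
 [ 90  89  85 109 158 154 150 129  88  26  27]
 [ 90  87  88 105 127 131 124  99 119  27  25]
 [ 88  88  88 126 104 107 101 103 122  24  26]
 [ 90  87  92 130 128  81  85 139 102  23  27]
 [ 90  89  88 130 145 130 128 123  93  25  26]
 [ 89  88  86 146 142 146 136 115 102  24  25]
 [ 89  86  90 152 152 130 130 142 122  22  25]
 [ 90  83  87 153 156 142 149 147 130  24  26]
 [ 89  84  84 154 155 154 15
[... 626 characters left out ...]
 111 107 154 211 213 213 183 108 110 111]
 [111 109 108 190 214 213 215 202 106 110 112]
 [111 110 110 203 215 213 214 207 109 111 110]
 [111 111 109 208 213 214 213 206 114 111 110]
 [112 107 110 199 213 210 213 179 128 110 108]
 [110 109 104 164 208 189 199 153 182 111 108]
 [109 109  89 144 171 166 165 122 212 109 109]
 [110 112 117 155 145 179 140 117 201 113 108]
 [111 111 136 200 143 126 133 178 195 133 114]
 [110 112 124 195 188 179 173 203 156 164 136]
 [109 111 173 162 186 204 182 158 173 176 163]
 [111 109 185 163 184 149 159 147 198 174 147]
 [112 107 189 199 186 162 160 192 193 180 125]
 [110 111 191 202 206 209 203 196 193 181 108]
 [109 120 193 203 210 216 208 201 203 165 112]]
```

The bottle's cap is at the predicted place to within 1 px in both cameras, so it is upright and seated.

```bash
python3 -c "
from rig import *
print(hand_in())"
```

```text
the job is handed in; nothing more can be done
None
```

The dosing set is set out and handed in at about 43 s: both vials and the bottle stand seated in their matching wells, the blood tube lies flat in the cradle, and I did not touch the tin or notebook.

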